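# Crack the sealed lid of the middle dry pot and hold it ajar

### The arm

A 7-joint arm with a two-finger parallel gripper is mounted at the origin on the work surface. World frame = base frame: x ahead of the robot, y to its left, z up, the work surface at z = 0. Lengths are in m, angles in rad, forces in N, time in s.
With the tool pointing down it reaches from about 0.425 to 0.825 m from the base axis. Payload 3.6 kg.
Tool frame: the origin (TCP) lies where the fingers leave the gripper's body, on its centre line; the fingertips stand 73 mm ahead of it and the grasp point (between the pads) lies 54 mm ahead of it; x points along the fingers, y is the direction in which the jaws open and shut, and the axes are right-handed (so a half turn about x gives the same grasp; the last joint's range is limited). The gripper opens to 85 mm and grips with 20 to 120 N. Pads are 22 mm wide; open, the fingers measure 114 mm over their backs; the gripper's body (76 mm by 85 mm) begins 54 mm behind the grasp point. The pads swing forward as they close: fully open they stand 13 mm farther back than shut.
Start: joints at [1.107, 0.615, -0.013, 1.423, 0.008, 1.103, -0.04], TCP at [0.275, -0.589, 0.304] pointing down, gripper open.
Joint ranges: [-3.12, 3.12], [-0.3, 2.06], [-1.34, 1.32], [0.26, 2.42], [-1.36, 4.5], [0.01, 1.98], [-2.84, 2.84]. Speed limits (rad/s): [2.79, 2.79, 3.14, 3.14, 3.14, 3.14, 3.14].

### API

Orientations are given as a unit quaternion [x, y, z, w].
In Python, from station import arm, snapshot, camera_info, ticket gives the robot as it stands. Calls block until the motion is done:
- arm.movep(position, orientation): joint-space move of the TCP to a pose.
- arm.line_to(position, velocity=0.15, ori=None): straight line of the TCP; ori=None keeps the orientation; velocity is the mean speed in m/s.
- arm.move_j(angles): joint-space move.
- arm.move_gripper(opening, effort=None): opening from 0.0 (shut) to 1.0 (fully open); effort is the grip in N (None keeps the last); returns when the fingers have stopped.
- arm.pause(seconds).
- arm.ik(position, orientation): joint angles nearest the present ones, or None.
- snapshot(name): name is "scene" or "side" or "wrist"; returns the picture (420x560x3 uint8, blue, green, red); there is no depth.
- camera_info(name): a dict with "fx", "fy", "cx", "cy" (pixels), "dist_coeffs" ([k1, k2, p1, p2, k3] as OpenCV has them; the pictures are not rectified), "R" (3x3) and "t" (3): a world point X has camera coordinates R X + t; the wrist camera has in their place "T_tool_cam" (4x4, takes a point from camera to tool coordinates, whose origin is the TCP and whose axes are the tool frame's). Camera axes: x right, y down, z forward; pixel columns grow to the right and rows downward; lengths in m; the calibration is good to about 2 mm. A picture is of the moment at which its call begins: read the wrist's pose just before it. camera_info takes no time and is no camera call.
A pose or a line that the arm cannot do raises arm.MotionError and nothing moves.
- ticket.finish_job(): hands the job in, once; it reports no verdict.
Readings, each from a call of its own:
- arm.read_time(): time.
- arm.read_joint_positions(): joint angles.
- arm.read_dq(): joint speeds.
- arm.read_effort(): joint torques, N m.
- arm.read_tool_pos(): TCP position.
- arm.read_eef_rot(): TCP orientation.
- arm.read_ft_force(): force on the tool from outside, world axes, zero at the start.
- arm.read_wrist_torque(): the same for the moment, N m.
- arm.read_opening(): opening from 0.0 (shut) to 1.0 (fully open).
Only numpy, scipy, OpenCV 4.12 (cv2) and the standard library are available. Lean on these libraries where they do the work, as an engineer would, in place of code of your own. Each camera call takes 0.05 s, during which the arm holds its last target. There are 200 camera calls.

### The job

Three aluminium dry pots for setting rings stand on the granite plate, alike but for their diameter. Pull up the knobbed lid of the middle-sized pot until it breaks free of its sticky rubber seal without letting it fly up, and hold it level over the mouth with a gap of about 10 mm under its flange, so that the pot can breathe without dust falling in; finish while still holding it there, the pot carrying none of its weight. Leave the other two pots shut and everything else on the plate where it is.

Things in the scene. Friction and masses are not known exactly. Their poses are not given: they have to be found in the camera images.
- mid_knob (a point): centre of the dark round knob of the middle-sized pot's loose lid: knob 28 mm diameter, 24 mm tall, on a neck 14 mm wide, 12 mm tall; centre 24 mm above the lid's upper face. The aluminium lid is a 80 mm disc, 8 mm thick, with a 64 mm wide plug going 10 mm down into the pot; z axis up
- mid_mouth (a point): centre of the middle-sized pot's mouth, at its rim, 62 mm above the plate; z up. Aluminium pot, 80 mm diameter, on a 104 mm wide, 16 mm high cast-iron foot; it stays put. Lid shut: knob centre 32 mm above this point. The rubber seal resists an upward pull, peaking at 9 to 16 N within the lid's first 4 mm of lift, then lets go suddenly; from 6 mm the lid hangs free. Lid 0.15 to 0.25 kg
- small_knob (a point): centre of the dark round knob of the smallest pot's loose lid: knob 28 mm diameter, 24 mm tall, on a neck 14 mm wide, 12 mm tall; centre 24 mm above the lid's upper face. The aluminium lid is a 62 mm disc, 8 mm thick, with a 46 mm wide plug going 10 mm down into the pot; z axis up
- small_mouth (a point): centre of the smallest pot's mouth, at its rim, 62 mm above the plate; z up. Aluminium pot, 62 mm diameter, on a 86 mm wide, 16 mm high cast-iron foot; it stays put. Lid shut: knob centre 32 mm above this point. Leave shut
- large_knob (a point): centre of the dark round knob of the largest pot's loose lid: knob 28 mm diameter, 24 mm tall, on a neck 14 mm wide, 12 mm tall; centre 24 mm above the lid's upper face. The aluminium lid is a 98 mm disc, 8 mm thick, with a 82 mm wide plug going 10 mm down into the pot; z axis up
- large_mouth (a point): centre of the largest pot's mouth, at its rim, 62 mm above the plate; z up. Aluminium pot, 98 mm diameter, on a 122 mm wide, 16 mm high cast-iron foot; it stays put. Lid shut: knob centre 32 mm above this point. Leave shut
- pin_stand: slotted beech stand, 56 x 170 x 48 mm, with seven upright steel pin gauges up to 84 mm high; origin under its centre, long side along its y axis. A bystander: leave alone
- vee_block: dark cast-iron vee block, 80 x 64 x 48 mm; origin under its centre. A bystander: leave alone
- depth_mic: chrome depth micrometer lying down, base 100 mm wide along its y axis, 20 mm high, barrel reaching 101 mm along its +x and rod 52 mm along its -x; origin under the middle of the base. A bystander: leave alone
- die_spring: black steel die spring standing upright, 32 mm diameter, 64 mm high; origin under its centre. A bystander: leave alone
- wring_tray: brass wringing tray, 82 x 118 mm, with steel gauge blocks up to 36 mm high; origin under its centre. A bystander: leave alone
- tool_clamp: dark steel parallel clamp lying flat, 85 x 85 x 14 mm; origin under its centre. A bystander: leave alone
- ring_gauge: steel setting ring, 46 mm outside diameter, 16 mm high, lying flat; origin under its centre. A bystander: leave alone

How it is judged:
By the outcome, as a careful person would: the job done as asked, in the order asked, and still so for the second after the job is handed in, while the arm keeps its last pose, push and grip.
It also fails if it takes over 34 s, if anything falls off the work surface, if the arm or the gripper's body presses on something with over 40 N, if the wrist force passes 120 N, or if a joint passes its speed limit or range.

## Working session

There is one attempt and no reset: what is moved stays moved. The work goes in short steps, each a Python script; the robot and the scene stay as the last script left them, time stands still between calls to the robot, and variables do not carry over. Pictures are saved under pics/ and viewed, about 8 in all and at most 12, crops included, and the job is handed in when it is done.

```bash
mkdir -p pics; python3 - <<'E'
from station import arm,snapshot,camera_info
import cv2
for n in ("scene","side"):
    cv2.imwrite(f"pics/{n}0.png",snapshot(n)); c=camera_info(n); print(n,c)
print(camera_info("wrist"))
print(arm.read_time(),arm.read_tool_pos(),arm.read_eef_rot(),arm.read_ft_force())
E
```

```text
scene {'fx': 542.6103936105455, 'fy': 542.6103936105455, 'cx': 281.6600803469773, 'cy': 206.941097185458, 'dist_coeffs': array([-0.01582807,  0.        ,  0.        ,  0.        ,  0.        ]), 'R': array([[ 0.76055074,  0.64918714, -0.01089186],
       [ 0.38642604, -0.46606812, -0.79589913],
       [-0.52176383,  0.60111277, -0.60533127]]), 't': array([-0.44210562, -0.16240533,  1.6107723 ])}
side {'fx': 507.5905502185343, 'fy': 507.5905502185343, 'cx': 283.83174654281464, 'cy': 210.56463193852295, 'dist_coeffs': array([-0.06947592,  0.        ,  0.        ,  0.        ,  0.        ]), 'R': array([[-0.87085574, -0.49120193,  0.01819197],
       [-0.270443  ,  0.44790889, -0.85219611],
       [ 0.41045203, -0.74705976, -0.52290616]]), 't': array([0.48274469, 0.23000758, 0.98273019])}
{'fx': 332.64087585745347, 'fy': 332.64087585745347, 'cx': 280.3629204805592, 'cy': 201.6366898701084, 'dist_coeffs': array([-0.06832065,  0.        ,  0.        ,  0.        ,  0.        ]), 'T_tool_cam': array([[ 7.65142371e-04, -2.96562970e-01,  9.55012994e-01,
        -7.13034020e-02],
       [ 9.99998617e-01, -1.18305986e-03, -1.16856322e-03,
        -1.18635818e-03],
       [ 1.47639012e-03,  9.55012568e-01,  2.96561655e-01,
        -7.58570344e-02],
       [ 0.00000000e+00,  0.00000000e+00,  0.00000000e+00,
         1.00000000e+00]])}
0.1 [ 0.27474857 -0.58849716  0.30284134] [-0.69011795 -0.15402615  0.69050101 -0.15238608] [ 0.15847387  0.06578894 -0.14686005]
```

View pics/scene0.png

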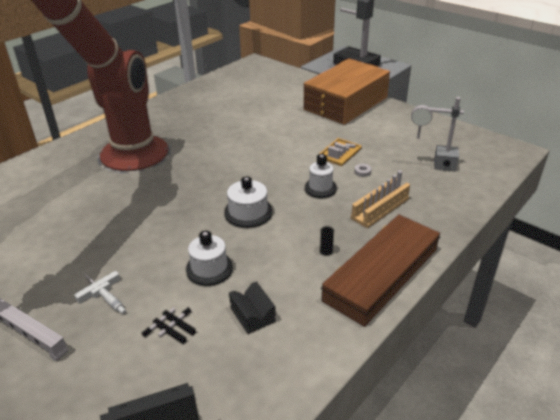

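View pics/side0.png

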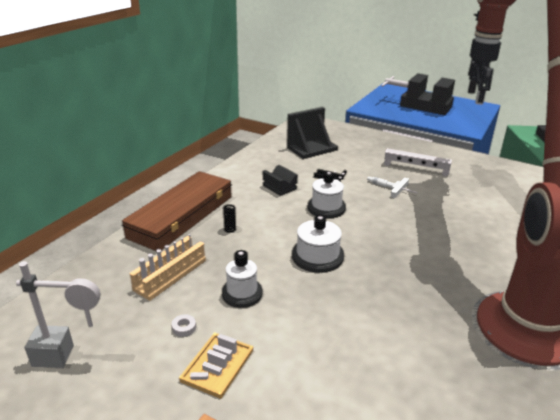

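Scene: three pots, with knobs at about (206,238) mid, (247,184) large and (321,160) small. Side: knobs at (328,178) mid, (320,223) large and (241,259) small. The mid pot stands between the large pot, the vee block, the clamp and the micrometer.

```bash
cat > h.py <<'E'
from station import arm,snapshot,camera_info,ticket
import numpy as np, cv2
from scipy.spatial.transform import Rotation as Ro
def K(c): return np.array([[c['fx'],0,c['cx']],[0,c['fy'],c['cy']],[0,0,1.]])
def ext(n):
    c=camera_info(n)
    if n!="wrist": return c,c['R'],c['t']
    T=np.eye(4);T[:3,:3]=Ro.from_quat(arm.read_eef_rot()).as_matrix();T[:3,3]=arm.read_tool_pos()
    M=np.linalg.inv(T@c['T_tool_cam']); return c,M[:3,:3],M[:3,3]
def onplane(e,uv,z):
    c,R,t=e
    p=cv2.undistortPoints(np.array([[uv]],float),K(c),c['dist_coeffs'])[0,0]
    d=R.T@np.array([*p,1]); o=-R.T@t
    return o+d*(z-o[2])/d[2]
def proj(e,P):
    c,R,t=e
    return cv2.projectPoints(np.atleast_2d(np.array(P,float)),cv2.Rodrigues(R)[0],t,K(c),c['dist_coeffs'])[0][:,0]
def down(yaw): # tool x down, jaws (y) along yaw in xy
    y=np.array([np.cos(yaw),np.sin(yaw),0]);x=np.array([0,0,-1.])
    return Ro.from_matrix(np.c_[x,y,np.cross(x,y)]).as_quat()
E
python3 - <<'E'
from h import *
s,d=ext("scene"),ext("side")
for n,a,b in (("mid",(206,238),(328,178)),("large",(247,183),(320,223)),("small",(321,160),(241,259))):
    print(n,onplane(s,a,.094).round(4),onplane(d,b,.094).round(4))
for n,a,b in (("vee",(253,315),(280,186)),("clamp",(170,325),(330,176)),("mic",(100,290),(393,184)),("spring",(327,250),(230,227))):
    print(n,onplane(s,a,.0).round(3),onplane(d,b,.0).round(3))
M=Ro.from_quat(arm.read_eef_rot()).as_matrix();print(M.round(3))
for k in range(8):
    q=down(k*np.pi/4); j=arm.ik([.5,-.25,.25],q); print(k,None if j is None else np.round(j,2))
E
```

```text
mid [ 0.5427 -0.2003  0.094 ] [ 0.5372 -0.1968  0.094 ]
large [0.469  0.0041 0.094 ] [0.4617 0.0053 0.094 ]
small [0.5442 0.2003 0.094 ] [0.5384 0.2041 0.094 ]
vee [ 0.705 -0.235  0.   ] [ 0.705 -0.245  0.   ]
clamp [ 0.596 -0.361  0.   ] [ 0.608 -0.376  0.   ]
mic [ 0.406 -0.395  0.   ] [ 0.429 -0.428  0.   ]
spring [0.702 0.02  0.   ] [0.706 0.005 0.   ]
[[-0.001  0.423 -0.906]
 [ 0.002 -0.906 -0.423]
 [-1.    -0.002  0.   ]]
0 [ 0.63  0.55 -0.31  1.75  0.21  0.87  0.22]
1 [ 0.75  0.58 -0.51  1.75  0.35  0.9   0.88]
2 [ 0.86  0.62 -0.71  1.75  0.48  0.95  1.54]
3 [ 1.07  0.8  -1.15  1.74  0.79  1.15  2.03]
4 [ 0.11  0.57  0.49  1.77 -0.34  0.88 -2.39]
5 [ 0.25  0.54  0.28  1.77 -0.19  0.86 -1.75]
6 [ 0.38  0.53  0.06  1.76 -0.04  0.85 -1.1 ]
7 [ 0.51  0.54 -0.12  1.76  0.08  0.85 -0.44]
```

```bash
python3 - <<'E'
from h import *
q=down(np.radians(-60))
arm.movep([.540,-.199,.26],q)
e=ext("wrist"); im=snapshot("wrist"); cv2.imwrite("pics/w1.png",im)
print(arm.read_time(),arm.read_tool_pos(),arm.read_joint_positions().round(2),arm.read_ft_force())
print(proj(e,[[.54,-.199,.094],[.54,-.199,.106],[.54,-.199,.07]]))
E
```

```text
1.875 [ 0.53948757 -0.20102415  0.26008544] [ 0.37  0.55 -0.08  1.7   0.05  0.9  -0.78] [0.76695429 0.60422529 0.1900408 ]
[[280.09492287 202.56037176]
 [280.08822092 207.60397455]
 [280.10665109 193.74934687]]
```

View pics/w1.png

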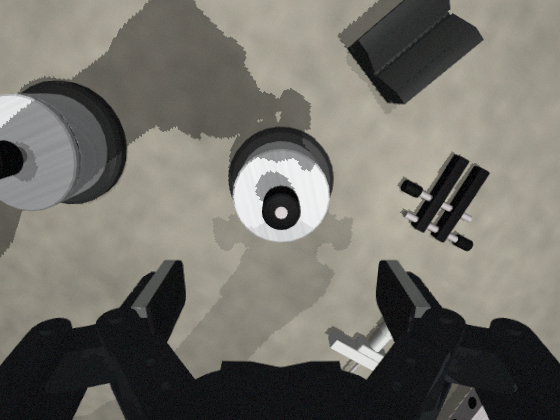

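The wrist view shows the lid disc centred near (281,194) and the knob near (281,209). That is about 1 px right and 2–3 px below the prediction, or roughly 2 mm. The lid is about 97 px wide, which fits 80 mm, so this is the mid pot. The fingers and their path are clear.

```bash
python3 - <<'E'
from h import *
e=ext("wrist")
a=onplane(e,(281,208.5),.098);b=onplane(e,(281,194.5),.07);c=onplane(e,(281,213),.106);print(a,b,c)
p=a[:2]*.5+(b[:2]+c[:2])*.25
q=down(np.radians(-60))
arm.line_to([*p,.20],.1,q); arm.line_to([*p,.146],.06)
arm.pause(.2)
tp=arm.read_tool_pos();print(p,tp,arm.read_ft_force(),arm.read_wrist_torque(),arm.read_time(),arm.read_opening())
e=ext("wrist");print(proj(e,[[*p,.106],[*p,.094],[*p,.07]]))
cv2.imwrite("pics/w2.png",snapshot("wrist"))
E
```

```text
[ 0.53740436 -0.20127148  0.098     ] [ 0.53978613 -0.19997637  0.07      ] [ 0.53676238 -0.20161951  0.106     ]
[ 0.53783931 -0.20103471] [ 0.53802558 -0.20113108  0.14640796] [ 0.62855787 -0.02434194 -0.08554019] [-0.02370905 -0.05725181  0.03266254] 3.875 0.9974798413314001
[[283.32376942 302.7681066 ]
 [283.09210232 286.35189317]
 [282.72260384 260.2467111 ]]
```

View pics/w2.png

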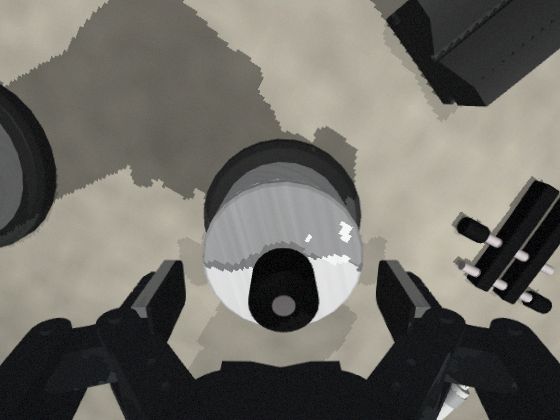

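Close view: the cap spot is at (283,305) against a predicted (283,303), and the lid spans x 204–362, so its centre is at 283. That is aligned within 1 mm, and the knob sits centred between the jaws. Now grip.

```bash
python3 - <<'E'
from h import *
arm.move_gripper(0.0,80)
arm.pause(.3)
print(arm.read_opening()*85,arm.read_ft_force().round(2),arm.read_wrist_torque().round(3),arm.read_tool_pos().round(5),arm.read_time())
p=arm.read_tool_pos(); z0=p[2]
# creep in 0.5 mm steps until the force has peaked and dropped
pk=0
for i in range(1,17):
    arm.line_to([p[0],p[1],z0+.0005*i],.004); f=-arm.read_ft_force()[2]; z=arm.read_tool_pos()[2]
    print(i*.5,round((z-z0)*1e3,2),round(f,2),round(arm.read_opening()*85,2),round(arm.read_time(),2))
    pk=max(pk,f)
    if pk>7 and f<pk-5: break
    if f>25: break
E
```

```text
25.818929587423348 [-0.62 -1.54  3.45] [-0.144 -0.118  0.006] [ 0.53822 -0.20133  0.14636] 4.8
0.5 0.06 1.96 25.96 5.2
1.0 0.48 3.95 25.77 5.47
1.5 1.0 6.87 26.32 5.75
2.0 1.56 10.11 26.26 6.03
2.5 2.64 6.38 25.72 6.3
3.0 3.88 0.71 26.38 6.58
```

```bash
python3 - <<'E'
from h import *
arm.pause(.4)
p=arm.read_tool_pos(); print(p.round(5),arm.read_ft_force().round(2),arm.read_wrist_torque().round(3),arm.read_opening()*85)
z0=.14636
for i in range(4,11):
    arm.line_to([.53822,-.20133,z0+.001*i],.006)
    print(i,round((arm.read_tool_pos()[2]-z0)*1e3,2),arm.read_ft_force().round(2))
arm.pause(.5)
print(arm.read_tool_pos().round(5),arm.read_ft_force().round(2),arm.read_wrist_torque().round(3),arm.read_opening()*85,arm.read_time())
for n in ("side","wrist"):
    im=snapshot(n)
    if n=="side": im=cv2.resize(im[130:260,250:410],None,fx=4,fy=4,interpolation=cv2.INTER_CUBIC)
    cv2.imwrite(f"pics/{n}3.png",im)
E
```

```text
[ 0.53899 -0.20136  0.14981] [ 1.09  0.33 -0.72] [-0.098 -0.252  0.02 ] 25.85779712036077
4 4.19 [-0.39 -0.67  1.1 ]
5 5.47 [ 0.7  -1.45  2.67]
6 5.91 [ 0.49 -1.73  0.57]
7 6.76 [ 0.64  0.7  -0.51]
8 7.74 [ 1.08  0.16 -1.35]
9 9.0 [-0.25 -0.   -1.13]
10 10.07 [ 0.06  0.27 -2.7 ]
[ 0.5382  -0.20133  0.15634] [ 0.45 -0.15 -2.61] [0.045 0.018 0.024] 25.958951393944016 9.6917
```

View pics/side3.png

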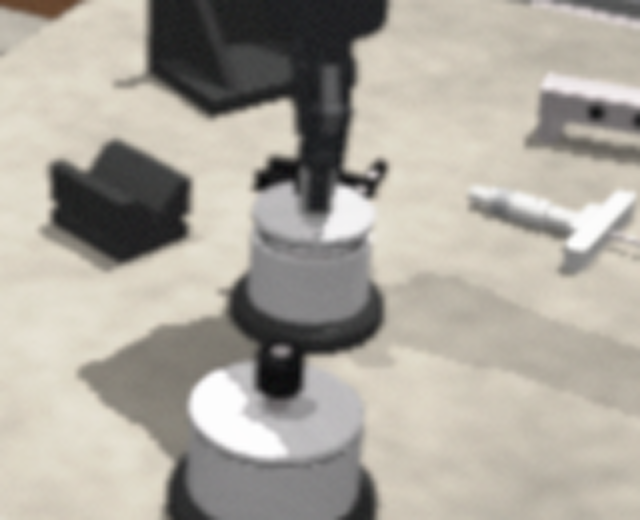

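View pics/wrist3.png

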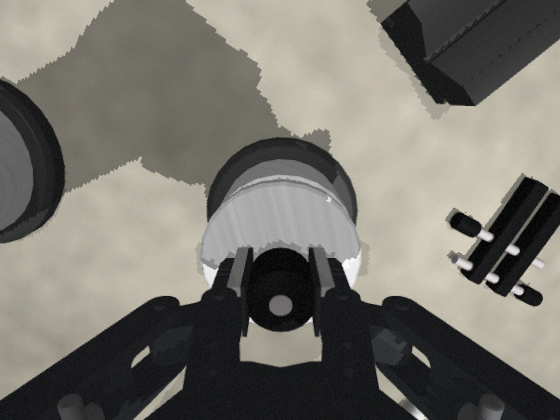

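Side view: the lid has lifted and there is a dark gap under its flange. Wrist view: the knob is held at (281,290) and the lid spans x 202–361. I'll check the gap and level by overlaying a model of the level lid.

```bash
python3 - <<'E'
from h import *
a=np.linspace(0,2*np.pi,200)
def ring(c,r,z): return np.c_[c[0]+r*np.cos(a),c[1]+r*np.sin(a),np.full(200,z)]
p=arm.read_tool_pos()[:2]
def ov(n,im,s,x0,y0,w,h,rs):
    e=ext(n); big=cv2.resize(im[y0:y0+h,x0:x0+w],None,fx=s,fy=s,interpolation=cv2.INTER_CUBIC); o=big.copy()
    for c,r,z,col in rs:
        uv=(proj(e,ring(c,r,z))-[x0,y0]+.5)*s-.5
        cv2.polylines(o,[uv.round().astype(int)],True,col,1)
    return np.hstack([big,o])
rs=[(p,.04,.080,(0,0,255)),(p,.04,.072,(0,200,0)),(p,.04,.062,(255,0,0)),(p,.052,.016,(0,200,255))]
A=ov("side",snapshot("side"),8,300,160,50,62,rs)[:, :]
B=ov("wrist",snapshot("wrist"),2,190,120,190,150,rs)
A=cv2.resize(A,(760,int(A.shape[0]*760/A.shape[1])))
cv2.imwrite("pics/s4.png",A);cv2.imwrite("pics/w4.png",B);print(A.shape,B.shape)
E
```

```text
(471, 760, 3) (300, 760, 3)
```

View pics/s4.png

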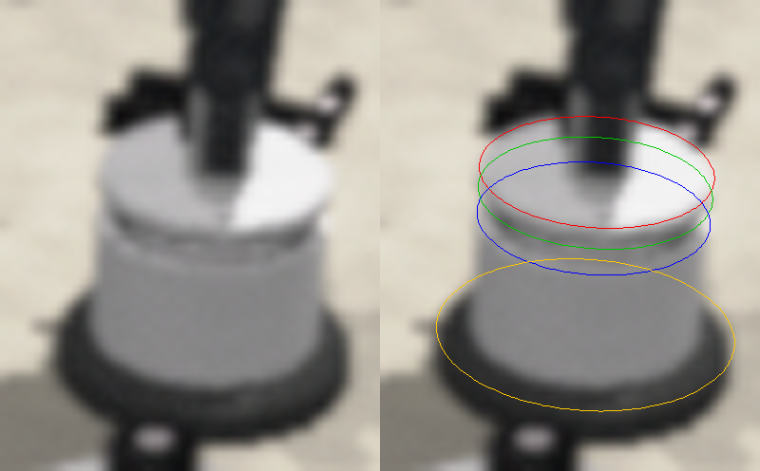

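View pics/w4.png

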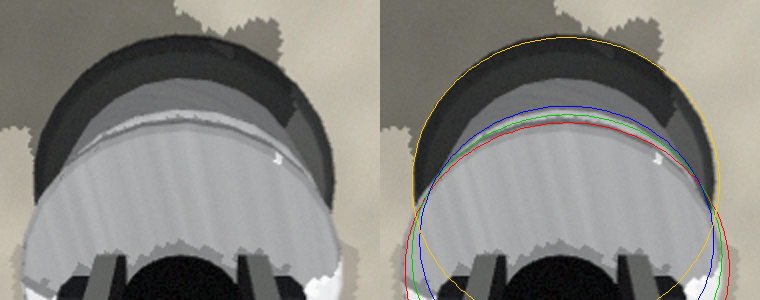

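The overlays agree with a level lid. The red lid outline matches to about 1–2 px in both views, and the rim and flange spacing fits about 10 mm. The lid's width in the wrist image hasn't changed since before the grip, so it hasn't slipped. Handing in.

```bash
python3 - <<'E'
from h import *
print(np.mean([arm.read_ft_force() for _ in range(10)],0).round(2),arm.read_tool_pos().round(5),arm.read_dq().round(3),arm.read_opening()*85,arm.read_time())
print(ticket.finish_job())
E
```

```text
[-0.41 -0.47 -1.87] [ 0.53822 -0.20133  0.15636] [ 0.001  0.    -0.    -0.001 -0.002  0.    -0.001] 26.24081167766147 9.8917
the job is handed in; nothing more can be done
None
```

I pulled the middle pot's lid free of its seal and handed the job in still holding it level, about 10 mm above the rim. The whole run took 9.9 s of the 34 s allowed.

- **Breakaway:** I gripped the knob at 80 N and pulled up in 0.5 mm steps. The highest pull I read was about 10 N, at 1.6 mm of lift. The seal let go between there and 3.9 mm, and the hand overshot its target by no more than about 1 mm.
- **Final position:** the arm was at rest with 10.0 mm of lift and the grip steady. The wrist read about 1.9 N downward, which fits the lid's weight hanging free of the pot.
- **Camera checks:** model outlines laid over the side and wrist pictures showed a level, centred lid with an open gap and no sign of slipping.
- **Small mismatches:** the outlines were off by up to about 4 px (about 2 mm) in places, the largest at the lid's right edge in the wrist view. That is within the calibration error. The knob read about 26 mm between the jaws instead of 28 mm, and I did not look into why.
- **Other objects:** the arm stayed clear of the other two pots and the bystanders. They looked unmoved where the last pictures showed them, but I took no full scene picture at the end.

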